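# Hold the plate clamp of a bench reader open

### The arm

A 6-joint arm with a two-finger parallel gripper is mounted at the origin on the work surface. World frame = base frame: x ahead of the robot, y to its left, z up, the work surface at z = 0. Lengths are in mm, angles in degrees, forces in N, time in s.
With the tool pointing down it reaches from about 275 to 750 mm from the base axis. Payload 10.2 kg.
Tool frame: the origin (TCP) lies midway between the tips of the shut fingers; the grasp point (between the pads) lies 19 mm behind it; z points along the fingers, y is the line along which they close (so a half turn about z gives the same grasp; the last joint's range is limited). The gripper opens to 88 mm and grips with 3 to 60 N. Pads are 18 mm wide; open, the fingers measure 123 mm over their backs; the gripper's body (75 mm by 187 mm) begins 45 mm behind the grasp point.
Start: joints at [-79.435, 17.928, 85.812, -0, 76.261, -12.8], TCP at [208.198, -481.959, 238.72] pointing down, gripper open.
Joint ranges: [-168.41, 168.41], [-55.51, 124.54], [10.69, 146.95], [-70.63, 250.63], [1, 178], [-165.06, 165.06]. Speed limits (degrees/s): [136.94, 136.94, 172.46, 180, 180, 180].

### API

Orientations are given as [roll, pitch, yaw] about the fixed x, y, z axes, in that order (R = Rz(yaw) Ry(pitch) Rx(roll)).
In Python, from bench import readout, optics, workorder gives the robot as it stands. The module is installed in compiled form; this text tells all that it offers.
- The arm moves only by the shell command python3 -m inch 'ROWS' [OPENING]. ROWS is a JSON object of lists of equal length, an entry for each row: "xyz": the shift along the tool's x, y, z in m, a list of three; "twist": the turn about the tool's z in rad. In form: {"xyz": [[x, y, z], ...], "twist": [twist, ...]}. A call has exactly 5 rows; each row is the pose to reach, as a shift and turn from the pose commanded when the call began, along the tool's axes at that moment; what a row does not reach only later rows make up. A row lasts 1/8 s, in which the tool goes at most 62.5 mm and 10.7 degrees, less where a joint would pass 70% of its speed; a pose out of reach is approached as far as the arm can. A call with a gripper value outside its range is refused whole. OPENING is the opening, from -1 (shut) to 1 (fully open), set as the call begins (- or left out, the last holds). The fingers move at their own pace and stop on an object; the grip force is fixed at half the most. Time passes only in rows, so rows that repeat a pose let the fingers close, or fill a call up. It gives the time, the measured TCP pose, the force, the opening and the grip force at its end, in the units of the state.
- readout.get_state(): the state, without advancing time (a new reading comes with each control period).
- optics.camera(name): name is "scene" or "side" or "wrist"; returns a dict with "frame" (384x512x3 uint8, blue, green, red), "camera_matrix" (3x3 intrinsics, pixels), "distortion" ([k1, k2, p1, p2, k3] as OpenCV has them; the pictures are not rectified), "cam_to_world" (4x4, takes a point from camera to world coordinates); the wrist camera has in their place "tool_from_camera" (4x4, takes a point from camera to tool coordinates, whose origin is the TCP and whose axes are the flange's). Camera axes: x right, y up, looking along -z (the intrinsics and any distortion apply to the point x, -y, -z); pixel columns grow to the right and rows downward; lengths in mm; the calibration is good to about 2 mm. A picture is of the moment at which its call begins: read the wrist's pose just before it. There is no depth.
- workorder.hand_in(): hands the job in; it is judged then, once.
The state is a dict: "time": time; "joint_pos": joint angles; "qd": joint speeds; "effort": joint torques, N m; "position": TCP position; "eef_rot": TCP orientation; "force": force on the tool from outside, world axes, zero at the start; "torque": the same for the moment, N m; "gripper_width": finger opening in mm; "gripper_force": force on a finger pad.
Only numpy, scipy, OpenCV 4.12 (cv2) and the standard library are available. Lean on these libraries where they do the work, as an engineer would, in place of code of your own. Each camera call takes 0.05 s, during which the arm holds its last target. There are 200 camera calls.

### The job

Pull the plate tray of the bench-top reader out to its stop by its handle. Then take the upright tab of the spring-loaded plate clamp inside the tray, draw the clamp towards the tray's front until its pointer is level with the black mark on the tray's ledge, and finish while still holding it there, so that a colleague can lay a plate in the nest. Leave the white bottle and the small jar beside the tray standing where they are.

Things in the scene. Friction and masses are not known exactly. Their poses are not given: they have to be found in the camera images.
- reader_front (a point): middle of the top front edge of the fixed plate reader, a low white box with a grey lower half, 300 deep x 320 wide x 165 mm high, standing on the bench. This point is 165 mm above the bench. The reader's axes are this point's: -x points straight out of its front, the way the tray comes out, +x to its back, y along its front, +z up. When the tray is in, its panel's outer face is 13 mm in front.
- tray (a joint): how far the plate tray is out, m: 0 in, 0.18 at its stop (starts at 0 to 0.03). Slides level along the reader's -x with 3 N friction (more when pulled fast), stays where left. White front panel 232 mm wide, top 153 and bottom 62 mm above the bench. Behind it the tray is open on top, 210 mm wide, floor 71 mm above the bench, with a 25 mm wide white ledge along each side, ledge tops at 96 mm.
- tray_handle (a point): centre of the tray's bow handle: a level steel bar 110 mm long along the reader's y, 12 mm thick, its axis 42 mm in front of the panel and 130 mm above the bench, joined to the panel at both ends only; moves with the tray. Free to be gripped from above with one finger in the gap behind the bar.
- clamp: spring-loaded steel plate clamp in the tray: crossbar 140 (reader's y) x 14 x 25 mm high with an upright tab in its middle, 40 wide (y) x 10 mm thick (x), top 148 mm above the bench. Origin: tray floor under the tab. At rest the tab is 91 mm behind the front panel; it can be drawn 70 mm along the reader's -x against a spring (4 N at rest, +0.8 N per 10 mm). Reachable only with the tray out.
- clamp_grip (a point): a point in the middle of the upright tab, 130 mm above the bench (18 mm below the tab's top); moves with the clamp. Grip the tab here, one finger before and one behind it along the reader's x.
- clamp_pointer (a point): tip of the clamp's pointer, a dark steel tongue 4 mm wide reaching from the +y end of the crossbar (the left end seen facing along the reader's +x) over the tray's ledge; this point is 90 mm to the +y side of the tab's middle, 101 mm above the bench; moves with the clamp.
- mark_line (a point): the black mark on top of the tray's +y ledge, a line 4 mm wide and 14 mm long across the ledge; this point is over the line at the pointer's height and moves with the tray. It lies 25 to 50 mm in front (reader's -x) of the pointer's rest place, differing from run to run; the pointer is level with it when both have the same x in the reader's frame.
- wash_bottle: a white bottle, 52 mm across and 115 mm high, standing on the bench beside the tray's way, on its +y side. Origin: centre of its underside. To be left alone.
- vial: a white jar, 36 mm across and 60 mm high, standing on the bench beside the tray's way, on its -y side. Origin: centre of its underside. To be left alone.

How it is judged:
By the outcome, as a careful person would: the job done as asked, in the order asked, and still so for the second after the job is handed in, while the arm keeps its last pose, push and grip.
It also fails if it takes over 48 s, if anything falls off the work surface, if the arm or the gripper's body presses on something with over 40 N, if the wrist force passes 120 N, or if a joint passes its speed limit or range.

## Working session

There is one attempt and no reset: what is moved stays moved. The work goes in short steps, Python scripts to look and compute and a shell command to move; the robot and the scene stay as the last step left them, time stands still between calls to the robot, and variables do not carry over. Pictures are saved under pics/ and viewed, at most 10 in all, crops included, and the job is handed in when it is done.

```bash
mkdir -p pics; cat > h.py <<'E'
import numpy as np, cv2
from bench import readout, optics
from scipy.spatial.transform import Rotation as R
def T():
    s=readout.get_state(); M=np.eye(4); M[:3,:3]=R.from_euler('xyz',s['eef_rot'],degrees=True).as_matrix(); M[:3,3]=s['position']; return M
def cam(n):
    t=T(); c=optics.camera(n)
    c['M']=np.array(c['cam_to_world']) if n!='wrist' else t@np.array(c['tool_from_camera'])
    return c
def ray(c,uv):
    p=cv2.undistortPoints(np.array([[uv]],float),np.array(c['camera_matrix']),np.array(c['distortion']))[0,0]
    d=c['M'][:3,:3]@np.array([p[0],-p[1],-1]); return c['M'][:3,3],d/np.linalg.norm(d)
def plane(c,uv,z):
    o,d=ray(c,uv); return o+d*(z-o[2])/d[2]
def tri(c1,u1,c2,u2):
    o1,d1=ray(c1,u1);o2,d2=ray(c2,u2)
    s=np.linalg.lstsq(np.c_[d1,-d2],o2-o1,rcond=None)[0]
    a,b=o1+s[0]*d1,o2+s[1]*d2; return (a+b)/2,np.linalg.norm(a-b)
def proj(c,P):
    q=np.linalg.inv(c['M'])@np.r_[P,1]; q=q[:3]*[1,-1,-1]
    return cv2.projectPoints(q[None],np.zeros(3),np.zeros(3),np.array(c['camera_matrix']),np.array(c['distortion']))[0][0,0]
def save(c,f): cv2.imwrite('pics/'+f,c['frame'])
E
python3 - <<'E'
from h import *
print(readout.get_state())
fs=[]
for n in('scene','side','wrist'):
    c=cam(n);print(n,c['M'].round(2).tolist(),np.array(c['camera_matrix']).round(1).tolist());fs.append(c['frame'])
    import pickle;pickle.dump(c,open(n+'0.pkl','wb'))
cv2.imwrite('pics/a.png',fs[0]);cv2.imwrite('pics/b.png',fs[1])
E
```

```text
{'time': 0.0, 'joint_pos': array([-7.94337913e+01,  1.79589496e+01,  8.58527582e+01, -1.38207185e-03,
        7.62595500e+01, -1.28002839e+01]), 'qd': array([ 0.01533543,  0.08175051, -0.01398816, -0.07643217,  0.08935158,
        0.08267661]), 'effort': array([-1.22762522e-03, -4.02210760e+01, -2.52273756e+01,  6.93897600e-02,
        3.52251437e-02, -1.23340210e-04]), 'position': array([ 208.15648169, -481.7142487 ,  238.17369899]), 'eef_rot': array([-1.79930216e+02, -1.44786346e-02,  2.33668129e+01]), 'force': array([ 0.43832415, -0.13849087,  0.55884929]), 'torque': array([ 0.05820903, -0.02213819, -0.00086149]), 'gripper_force': 0.0, 'gripper_width': 88.33926749519509}
scene [[-0.38, -0.6, 0.71, 1498.2], [0.92, -0.26, 0.28, 344.05], [0.01, 0.76, 0.65, 870.12], [0.0, 0.0, 0.0, 1.0]] [[477.7, 0.0, 253.3], [0.0, 477.7, 190.9], [0.0, 0.0, 1.0]]
side [[0.92, 0.23, -0.31, 413.22], [-0.39, 0.57, -0.72, -590.66], [0.01, 0.79, 0.61, 651.63], [0.0, 0.0, 0.0, 1.0]] [[427.9, 0.0, 254.7], [0.0, 427.9, 191.1], [0.0, 0.0, 1.0]]
wrist [[0.4, 0.89, 0.24, 269.91], [-0.92, 0.38, 0.1, -454.13], [-0.0, -0.26, 0.96, 385.37], [0.0, 0.0, 0.0, 1.0]] [[309.4, 0.0, 252.3], [0.0, 309.4, 187.7], [0.0, 0.0, 1.0]]
```

View pics/a.png

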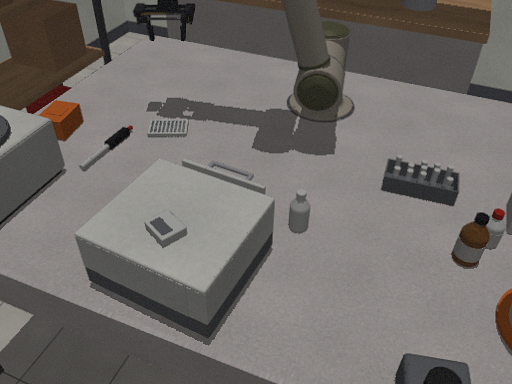

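View pics/b.png

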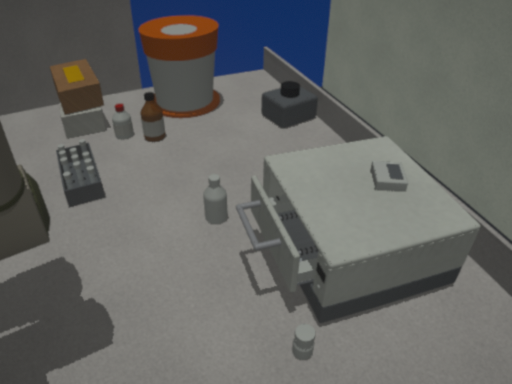

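The scene view shows the reader with its handle at about (210..252, 163..177). The side view shows the bar at (240,208)-(257,246), the bottle at (215,200) and the jar at (304,338). I'll enlarge both.

```bash
python3 - <<'E'
import cv2,numpy as np
a=cv2.imread('pics/a.png')[140:240,150:310];b=cv2.imread('pics/b.png')[140:300,220:340]
a=cv2.resize(a,None,fx=2.5,fy=2.5,interpolation=2);b=cv2.resize(b,None,fx=3.3,fy=3.3,interpolation=2)
o=np.zeros((530,800,3),np.uint8);o[:a.shape[0],:a.shape[1]]=a;o[:b.shape[0],402:402+b.shape[1]]=b[:, :398]
cv2.imwrite('pics/c.png',o)
E
```

```text
(no output)
```

View pics/c.png

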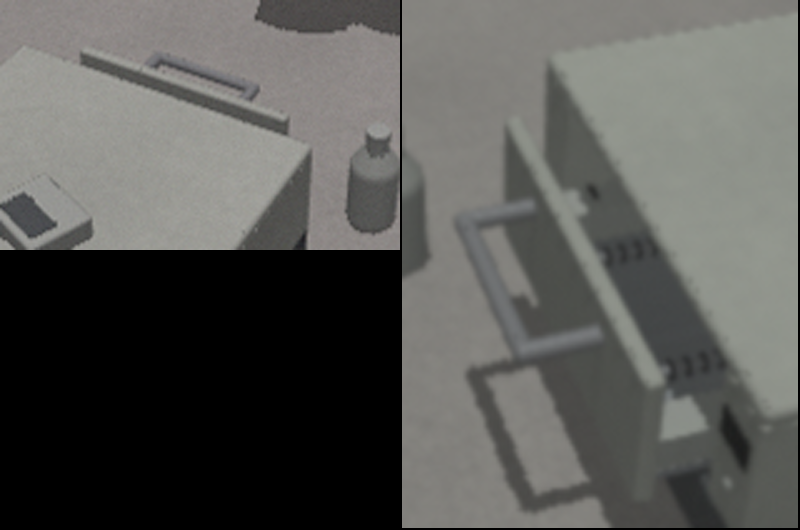

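```bash
cat > m.py <<'E'
from h import *
import pickle
s=pickle.load(open('scene0.pkl','rb'));d=pickle.load(open('side0.pkl','rb'))
P={}
for n,u,v in [('bar+',(251.6,175.8),(238.4,206.6)),('bar-',(212,163),(257.2,245.8)),('rf+',(274,200),(264.5,158.5)),('rf-',(160,159.3),(330,264.5))]:
    P[n],e=tri(s,u,d,v);print(n,P[n].round(1),round(e,1))
print('barlen',np.linalg.norm(P['bar+']-P['bar-']),'front',np.linalg.norm(P['rf+']-P['rf-']))
for a in('bar','rf'):
    w=P[a+'+']-P[a+'-'];print(a,'mid',((P[a+'+']+P[a+'-'])/2).round(1),'yaw of +y',np.degrees(np.arctan2(w[1],w[0])).round(2))
w=(P['rf+']-P['rf-'])[:2];w/=np.linalg.norm(w);out=np.array([-w[1],w[0]]);m=(P['bar+']+P['bar-'])/2;rf=(P['rf+']+P['rf-'])/2
print('out',out,'bar from rf',(m-rf)[:2]@out,(m-rf)[:2]@w)
print('bottle base',plane(s,(299,229),0),plane(d,(215,220),0),'jar',plane(d,(304,350),0))
E
python3 m.py
```

```text
bar+ [633.9  -6.5 126.9] 2.3
bar- [ 626.  -118.8  128.3] 5.1
rf+ [728.7  87.1 155.7] 1.3
rf- [ 701.1 -225.6  158.7] 1.9
barlen 112.63111286805234 front 313.9415585678711
bar mid [629.9 -62.6 127.6] yaw of +y 85.96
rf mid [714.9 -69.3 157.2] yaw of +y 84.95
out [-0.99611372  0.08807648] bar from rf 85.23559844783233 -0.9043806457442652
bottle base [642.10810179 129.65626592   0.        ] [619.93792005 112.24537854   0.        ] jar [ 6.51460375e+02 -2.60960929e+02 -1.13686838e-13]
```

Triangulation checks out: bar length 113 mm (110 given), height 128 mm (130 given), tray about 30 mm out, reader yaw about -5°. Moving over.

```bash
python3 -m inch '{"xyz":[[0.05,-0.02,0],[0.105,-0.042,0],[0.16,-0.063,0],[0.215,-0.085,0],[0.27,-0.106,0]],"twist":[-0.1,-0.21,-0.32,-0.43,-0.535]}' -0.2
cat > go.py <<'E'
import sys
from h import *
x,y,z,yaw=map(float,sys.argv[1:5]);t=T();s=readout.get_state()
print('t',s['time'],'shift',(t[:3,:3].T@(np.array([x,y,z])-t[:3,3])).round(1),'twist',round(-np.radians(yaw-s['eef_rot'][2]),4),'pos',s['position'].round(1),s['eef_rot'].round(2),'F',s['force'].round(1),s['gripper_width'].round(1))
E
python3 go.py 628 -62.5 215 85
```

```text
time: 0.78
position: [415.1, -276.0, 238.7]
eef_rot: [-180.0, -0.0, 54.2]
force: [0.0, -1.0, 0.3]
gripper_width: 40.2
gripper_force: 0.0Traceback (most recent call last):
  File "go.py", line 4, in <module>
    print('t',s['time'],'shift',(t[:3,:3].T@(np.array([x,y,z])-t[:3,3])).round(1),'twist',round(-np.radians(yaw-s['eef_rot'][2]),4),'pos',s['position'].round(1),s['eef_rot'].round(2),'F',s['force'].round(1),s['gripper_width'].round(1))
                                                                                                                                                                                                               ^^^^^^^^^^^^^^^^^^^^^^^^
AttributeError: 'float' object has no attribute 'round'
```

```bash
sed -i "s/s\['gripper_width'\].round(1)/round(s['gripper_width'],1)/" go.py; python3 go.py 628 -62.5 215 85
```

```text
t 0.775 shift [297.7  47.9  23.7] twist -0.5373 pos [ 415.1 -276.   238.7] [-180.     -0.     54.21] F [ 0.  -1.   0.3] 40.2
```

```bash
python3 -m inch '{"xyz":[[0.058,0.01,0.005],[0.116,0.02,0.01],[0.174,0.03,0.015],[0.232,0.04,0.02],[0.29,0.047,0.024]],"twist":[-0.11,-0.22,-0.33,-0.44,-0.537]}'
python3 -m inch '{"xyz":[[0.008,0,0],[0.008,0,0],[0.008,0,0],[0.008,0,0],[0.008,0,0]],"twist":[0,0,0,0,0]}' -0.25
python3 - <<'E'
from h import *
import pickle
c=cam('wrist');pickle.dump(c,open('w1.pkl','wb'))
c2=cam('side')
cv2.imwrite('pics/d.png',c['frame'])
print([proj(c,p).round(1) for p in ([633.9,-6.5,128],[626,-118.8,128],[630,-62,128])])
E
python3 go.py 628 -62.5 215 85
```

```text
time: 1.4
position: [623.5, -69.0, 214.2]
eef_rot: [-180.0, -0.0, 85.0]
force: [0.3, -0.7, -0.3]
gripper_width: 35.3
gripper_force: 0.0
time: 2.02
position: [622.9, -63.2, 215.0]
eef_rot: [180.0, 0.0, 84.7]
force: [0.2, 0.0, -0.5]
gripper_width: 32.9
gripper_force: 0.0
[array([260.1, 118.8]), array([262.1, 256.3]), array([261.1, 190.9])]
t 2.125 shift [ 0.9  4.9 -0.1] twist -0.0043 pos [623.1 -62.9 214.9] [179.99   0.    84.75] F [ 1.4 -0.   0.4] 33.0
```

View pics/d.png

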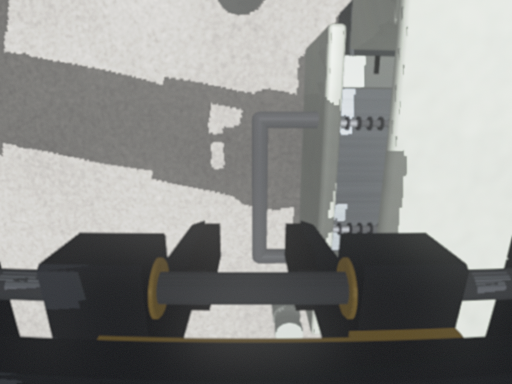

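The wrist view shows the bar as a vertical line at column ~259, rows 115–257. That is within 2 px of the projected triangulation (261), and the yaw is aligned. Descending around the bar.

```bash
python3 -m inch '{"xyz":[[0,0.003,0.01],[0,0.005,0.035],[0,0.005,0.06],[0,0.005,0.085],[0,0.005,0.105]],"twist":[0,0,0,0,0]}'
python3 -m inch '{"xyz":[[0,0,0],[0,0,0],[0,0,0],[0,0,0],[0,0,0]],"twist":[0,0,0,0,0]}' -1
python3 go.py 628 -62.5 110 85
```

```text
time: 2.75
position: [627.8, -62.9, 107.8]
eef_rot: [-179.9, -0.0, 84.8]
force: [0.5, 0.1, 0.9]
gripper_width: 32.7
gripper_force: 0.0
time: 3.38
position: [628.5, -63.1, 110.6]
eef_rot: [179.9, 0.0, 84.8]
force: [-0.4, 0.4, 5.5]
gripper_width: 10.0
gripper_force: 29.0
t 3.375 shift [ 0.5 -0.6  0.6] twist -0.0037 pos [628.5 -63.1 110.6] [1.7991e+02 1.0000e-02 8.4790e+01] F [-0.4  0.4  5.5] 10.0
```

```bash
python3 -m inch '{"xyz":[[0,-0.008,0],[0,-0.022,0],[0,-0.036,0],[0,-0.05,0],[0,-0.064,0]],"twist":[0,0,0,0,0]}'
python3 -m inch '{"xyz":[[0,-0.014,0],[0,-0.028,0],[0,-0.042,0],[0,-0.056,0],[0,-0.07,0]],"twist":[0,0,0,0,0]}'
python3 -m inch '{"xyz":[[0,-0.003,0],[0,-0.006,0],[0,-0.009,0],[0,-0.012,0],[0,-0.015,0]],"twist":[0,0,0,0,0]}'
```

```text
time: 4.0
position: [564.6, -57.3, 110.6]
eef_rot: [179.8, 0.0, 84.8]
force: [4.4, -0.5, 5.2]
gripper_width: 10.3
gripper_force: 29.0
time: 4.62
position: [495.0, -51.1, 110.6]
eef_rot: [179.8, 0.0, 84.8]
force: [4.1, -1.1, 6.7]
gripper_width: 10.1
gripper_force: 28.9
time: 5.25
position: [480.3, -49.7, 110.6]
eef_rot: [179.8, 0.0, 84.8]
force: [3.1, -0.7, 5.8]
gripper_width: 10.4
gripper_force: 29.0
```

```bash
python3 -m inch '{"xyz":[[0,-0.002,0],[0,-0.004,0],[0,-0.006,0],[0,-0.007,0],[0,-0.008,0]],"twist":[0,0,0,0,0]}'
```

```text
time: 5.88
position: [477.4, -49.6, 110.8]
eef_rot: [179.0, 0.1, 84.7]
force: [39.9, 1.5, -19.1]
gripper_width: 10.8
gripper_force: 31.6
```

At the stop (force jumped to 40 N). Relaxing, releasing, and rising.

```bash
python3 -m inch '{"xyz":[[0,0.002,0],[0,0.004,0],[0,0.0045,0],[0,0.0045,0],[0,0.0045,0]],"twist":[0,0,0,0,0]}'
python3 -m inch '{"xyz":[[0,0,0],[0,0,0],[0,0,0],[0,0,0],[0,0,0]],"twist":[0,0,0,0,0]}' -0.25
python3 -m inch '{"xyz":[[0,0,-0.02],[0,0,-0.05],[0,0,-0.08],[0,0.0,-0.11],[0,0,-0.13]],"twist":[0,0,0,0,0]}'
python3 -m inch '{"xyz":[[0,0,0],[0,0,0],[0,0,0],[0,0,0],[0,0,0]],"twist":[0,0,0,0,0]}'
python3 - <<'E'
from h import *
import pickle
fs=[]
for n in('scene','side','wrist'):
    c=cam(n);pickle.dump(c,open(n+'2.pkl','wb'));fs.append(c['frame'])
a=cv2.resize(fs[0][120:270,150:310],None,fx=2.5,fy=2.5,interpolation=2)
b=cv2.resize(fs[1][120:300,180:340],None,fx=2.5,fy=2.5,interpolation=2)
o=np.zeros((450,800,3),np.uint8);o[:a.shape[0],:400]=a;o[:,400:]=b
cv2.imwrite('pics/e.png',o);cv2.imwrite('pics/f.png',fs[2])
E
```

```text
time: 6.5
position: [477.5, -49.5, 110.6]
eef_rot: [179.7, 0.0, 84.8]
force: [6.2, -0.8, 3.4]
gripper_width: 10.3
gripper_force: 29.2
time: 7.12
position: [476.2, -49.1, 109.7]
eef_rot: [-180.0, -0.0, 84.8]
force: [-0.6, 0.1, 0.9]
gripper_width: 33.1
gripper_force: 0.0
time: 7.75
position: [476.4, -49.2, 241.1]
eef_rot: [179.9, 0.0, 84.8]
force: [0.2, -0.0, 0.3]
gripper_width: 33.2
gripper_force: 0.0
time: 8.38
position: [476.2, -49.2, 239.5]
eef_rot: [-180.0, -0.0, 84.8]
force: [0.8, -1.1, -0.8]
gripper_width: 33.3
gripper_force: 0.0
```

View pics/e.png

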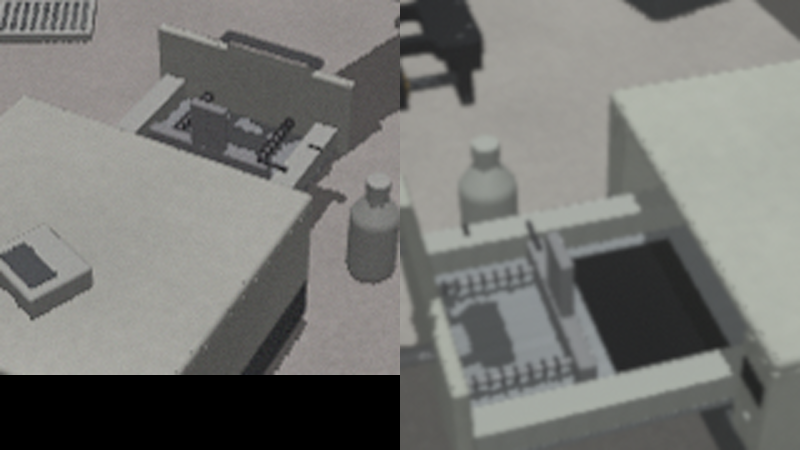

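View pics/f.png

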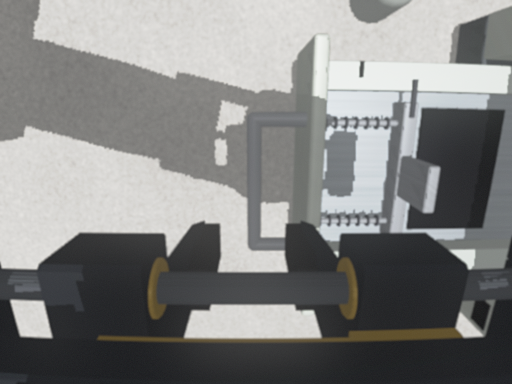

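The tray is fully out. The wrist view shows the tab at about (418,185), the mark at (362,69), the pointer at (415,95), and the bottle and jar still in place. Moving over the tab for a second wrist view.

```bash
python3 -m inch '{"xyz":[[0,0.03,0.005],[0,0.06,0.012],[0,0.09,0.02],[0,0.115,0.027],[0,0.133,0.035]],"twist":[0,0,0,0,0]}'
python3 -m inch '{"xyz":[[0,0,0],[0,0,0],[0,0,0],[0,0,0],[0,0,0]],"twist":[0,0,0,0,0]}'
python3 - <<'E'
from h import *
import pickle
c=cam('wrist');pickle.dump(c,open('w3.pkl','wb'))
w2=pickle.load(open('wrist2.pkl','rb'))
a=cv2.resize(c['frame'][20:260,130:400],None,fx=1.5,fy=2.2,interpolation=2)
b=cv2.resize(w2['frame'][20:260,300:512],None,fx=1.8,fy=2.2,interpolation=2)
cv2.imwrite('pics/g.png',np.hstack([a,b])[:, :800])
print(a.shape,b.shape)
E
python3 go.py 610 -61.3 111 85
```

```text
time: 9.15
position: [609.6, -61.3, 204.2]
eef_rot: [-180.0, -0.0, 84.8]
force: [0.0, -0.1, 0.8]
gripper_width: 33.3
gripper_force: 0.0
time: 9.78
position: [608.6, -61.2, 205.0]
eef_rot: [180.0, 0.0, 84.8]
force: [-0.1, -0.2, 0.1]
gripper_width: 33.2
gripper_force: 0.0
(528, 405, 3) (528, 382, 3)
t 9.825 shift [ 0.1  1.3 93.9] twist -0.0037 pos [608.6 -61.2 204.9] [179.99   0.    84.79] F [ 0.5 -0.8  0.4] 33.1
```

View pics/g.png

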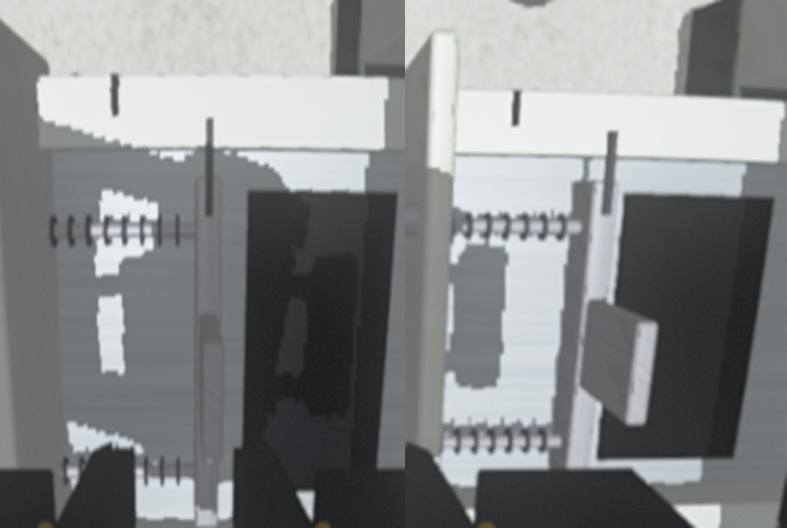

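Left (now): tab top face centred at about pixel (272,202), pointer tip (269,74), mark (206,63). Right (earlier): tab top (432,188), pointer tip (415,80), mark (362,69).

```bash
cat > m2.py <<'E'
from h import *
import pickle
c=pickle.load(open('w3.pkl','rb'));d=pickle.load(open('wrist2.pkl','rb'))
yaw=np.radians(-5.1);ex=np.array([np.cos(yaw),np.sin(yaw)]);ey=np.array([-ex[1],ex[0]]);h=np.array([477.5,-49.5])
for n,u,v,z in [('tab',(272,201),(432,188),148),('ptr',(269.3,73.6),(415,80),101),('mark',(206,63.2),(361.7,69),96)]:
    p,e=tri(c,u,d,v);a=plane(c,u,z);b=plane(d,v,z)
    print(n,p.round(1),round(e,1),'planes',a.round(1),b.round(1),'reader x,y from handle',[( (q[:2]-h)@ex).round(1) for q in(p,a,b)],((a[:2]-h)@ey).round(1))
E
python3 m2.py; python3 go.py 610 -61.5 111 85
```

```text
tab [622.4 -59.1 148.8] 0.1 planes [622.4 -59.3 148. ] [622.9 -59.5 148. ] reader x,y from handle [np.float64(145.2), np.float64(145.2), np.float64(145.7)] 3.1
ptr [629.9  28.  100.3] 0.5 planes [629.9  28.2 101. ] [629.5  27.7 101. ] reader x,y from handle [np.float64(144.9), np.float64(144.9), np.float64(144.5)] 90.9
mark [581.9  40.7  98.6] 0.1 planes [581.6  41.   96. ] [582.8  40.9  96. ] reader x,y from handle [np.float64(96.0), np.float64(95.6), np.float64(96.8)] 99.3
t 9.825 shift [-0.1  1.3 93.9] twist -0.0037 pos [608.6 -61.2 204.9] [179.99   0.    84.79] F [ 0.5 -0.8  0.4] 33.1
```

Heights check (149/148, 100/101, 98.6/96 mm); pointer-to-mark is about 49 mm. Gripping the tab.

```bash
python3 -m inch '{"xyz":[[0.0012,0.007,0],[0.0025,0.0137,0.01],[0.0025,0.0137,0.04],[0.0025,0.0137,0.07],[0.0025,0.0137,0.094]],"twist":[0,0,0,0,0]}'
python3 -m inch '{"xyz":[[0,0,0],[0,0,0],[0,0,0],[0,0,0],[0,0,0]],"twist":[0,0,0,0,0]}' -1
python3 go.py 622.4 -60 111 85
```

```text
time: 10.45
position: [622.4, -59.8, 108.5]
eef_rot: [-179.9, -0.0, 84.8]
force: [0.6, -0.4, 0.5]
gripper_width: 33.1
gripper_force: 0.0
time: 11.08
position: [623.0, -60.1, 111.7]
eef_rot: [179.9, 0.0, 84.8]
force: [0.2, 0.9, 5.3]
gripper_width: 9.3
gripper_force: 30.0
t 11.075 shift [ 0.  -0.6  0.7] twist -0.0037 pos [623.  -60.1 111.7] [1.799e+02 2.000e-02 8.479e+01] F [0.2 0.9 5.3] 9.3
```

```bash
python3 -m inch '{"xyz":[[0,-0.006,0],[0,-0.015,0],[0,-0.025,0],[0,-0.035,0],[0,-0.045,0]],"twist":[0,0,0,0,0]}'
python3 -m inch '{"xyz":[[0,0,0],[0,0,0],[0,0,0],[0,0,0],[0,0,0]],"twist":[0,0,0,0,0]}'
python3 - <<'E'
from h import *
import pickle
fs=[]
for n in('wrist','side','scene'):
    c=cam(n);pickle.dump(c,open(n+'4.pkl','wb'));fs.append(c['frame'])
p=[proj(pickle.load(open(n+'4.pkl','rb')),[582,36,97]).round().astype(int) for n in('wrist','side','scene')]
print(p)
def cr(f,q,k):
    q=np.clip(q,[20,20],[491,363]);return cv2.resize(f[q[1]-20:q[1]+20,q[0]-20:q[0]+20],(400,400) if k else (200,200),interpolation=2)
o=np.zeros((600,800,3),np.uint8);o[:400,:400]=cr(fs[0],p[0],1);o[:400,400:]=cr(fs[1],p[1],1);o[400:,:200]=cr(fs[2],p[2],0)
o[400:,250:517]=cv2.resize(fs[0],(267,200))
o[400:,530:797]=cv2.resize(fs[1],(267,200))
cv2.imwrite('pics/i.png',o)
E
```

```text
time: 11.7
position: [578.8, -56.1, 111.7]
eef_rot: [179.7, 0.0, 84.8]
force: [7.9, -0.5, 3.3]
gripper_width: 9.8
gripper_force: 30.0
time: 12.32
position: [579.1, -56.1, 111.7]
eef_rot: [179.7, 0.0, 84.8]
force: [6.5, -0.2, 3.6]
gripper_width: 9.6
gripper_force: 30.0
[array([241,  54]), array([207, 212]), array([275, 177])]
```

View pics/i.png

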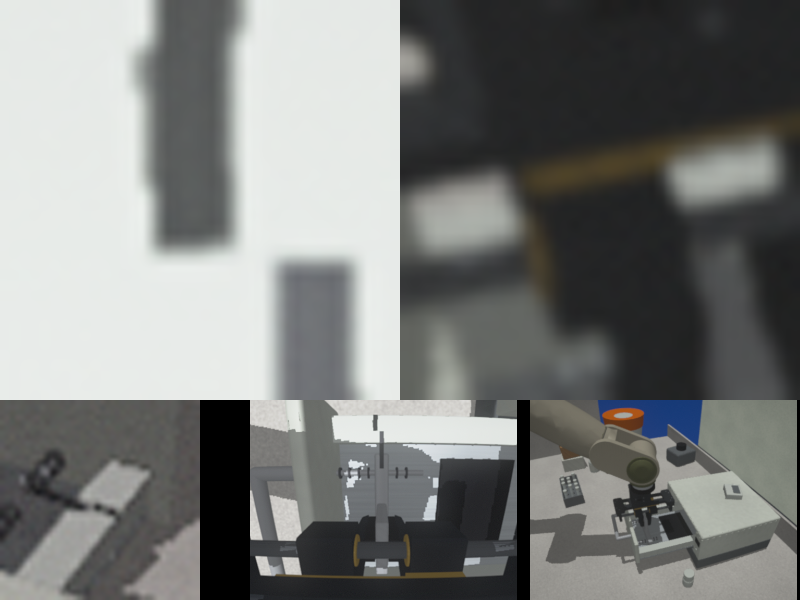

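The wrist crop shows the mark's lower end at about (240.3,57) and the pointer tip at (252.5,61). The pointer is still a few mm short of the mark.

```bash
python3 - <<'E'
from h import *
import pickle
c=pickle.load(open('wrist4.pkl','rb'))
yaw=np.radians(-5.1);ex=np.array([np.cos(yaw),np.sin(yaw)])
u=np.array([[240.3-.45,57],[239.8-.45,45]]);t=(252.55-.45,61)
P=plane(c,t,101)[:2]
for q in u:
    m=plane(c,q,96)[:2];print(m.round(1),P.round(1),'gap',((P-m)@ex).round(2))
E
python3 go.py 579 -56 111 84.8
```

```text
[581.2  34.9] [587.   31.9] gap 6.02
[581.5  40.5] [587.   31.9] gap 6.21
t 12.475 shift [ 0.1 -0.1  0.7] twist -0.0004 pos [579.1 -56.1 111.7] [1.7973e+02 2.0000e-02 8.4780e+01] F [6.8 0.8 3.3] 9.6
```

```bash
python3 -m inch '{"xyz":[[0,-0.002,0],[0,-0.004,0],[0,-0.006,0],[0,-0.006,0],[0,-0.006,0]],"twist":[0,0,0,0,0]}'
python3 -m inch '{"xyz":[[0,0,0],[0,0,0],[0,0,0],[0,0,0],[0,0,0]],"twist":[0,0,0,0,0]}'
python3 - <<'E'
from h import *
import pickle
c=cam('wrist');pickle.dump(c,open('w5.pkl','wb'))
q=proj(c,[581.5,36,97]).round().astype(int);print(q)
f=c['frame'];o=np.zeros((400,800,3),np.uint8)
o[:,:400]=cv2.resize(f[q[1]-20:q[1]+20,q[0]-20:q[0]+20],(400,400),interpolation=2)
s=cam('side')['frame'];o[:300,400:]=cv2.resize(s,(400,300));cv2.imwrite('pics/j.png',o)
g=cv2.cvtColor(f,6).astype(float)
for v in range(q[1]-16,q[1]+18,2):
    r=255-g[v,q[0]-20:q[0]+20];w=np.where(r>80,1,0)*r
    print(v,(w@np.arange(q[0]-20,q[0]+20)/w.sum()).round(2) if w.sum() else None,(w>0).sum())
E
```

```text
time: 13.1
position: [573.2, -55.6, 111.7]
eef_rot: [179.7, 0.0, 84.8]
force: [8.4, 0.3, 3.5]
gripper_width: 9.6
gripper_force: 30.0
time: 13.72
position: [573.2, -55.6, 111.7]
eef_rot: [179.7, 0.0, 84.8]
force: [9.0, 0.5, 3.5]
gripper_width: 9.5
gripper_force: 30.0
[252  54]
38 251.92 9
40 251.24 9
42 251.24 9
44 251.25 9
46 251.25 9
48 251.25 9
50 251.56 8
52 251.65 8
54 251.64 8
56 251.65 8
58 251.6 8
60 251.63 8
62 252.02 7
64 252.02 7
66 252.01 7
68 252.01 7
70 252.02 7
```

View pics/j.png

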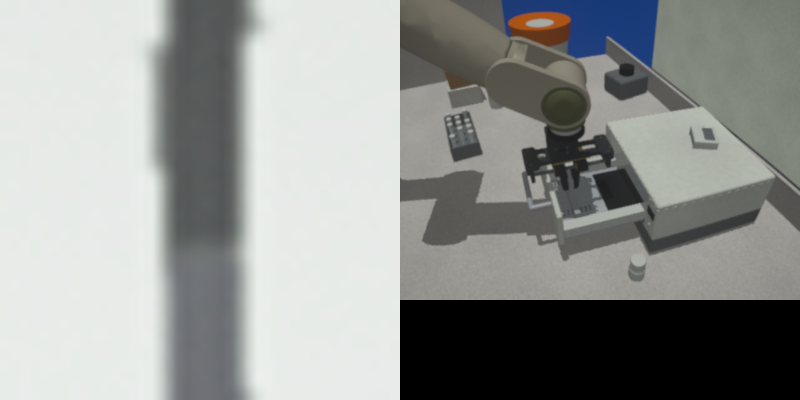

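The wrist crop shows the pointer (column 252.0) in line with the mark (251.6), a gap of about 0.3 mm. The grip is firm, the tray is out and the jar is standing. Handing in.

```bash
python3 -c "
from bench import workorder
print(workorder.hand_in())"
```

```text
the job is handed in; nothing more can be done
None
```

I pulled the tray out to its stop and drew the clamp until its pointer was level with the mark (within about 0.3 mm). The gripper was still holding it there at hand-in, about 14 s in. I steered clear of the bottle and jar: the jar was standing in the last picture, and the bottle was last checked after the tray pull.

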